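# Clamp a bottle in the bottle shaker

### The arm

A 7-joint arm with a two-finger parallel gripper is mounted at the origin on a cart in front of the work surface, level with it; the furniture and walls round the work are solid. World frame = base frame: x ahead of the robot, y to its left, z up, the work surface at z = 0. Lengths are in m, angles in rad, forces in N, time in s.
With the tool pointing down it reaches from about 0.425 to 0.95 m from the base axis. Payload 4.7 kg.
Tool frame: the origin (TCP) lies between the finger pads; the fingertips stand 11 mm ahead of it and the grasp point (between the pads) lies 8 mm behind it; z points along the fingers, y is the direction in which the jaws open and shut (so a half turn about z gives the same grasp; the last joint's range is limited). The gripper opens to 85 mm and grips with 20 to 120 N. Pads are 22 mm wide; open, the fingers measure 114 mm over their backs; the gripper's body (76 mm by 85 mm) begins 54 mm behind the grasp point. The pads swing forward as they close: fully open they stand 13 mm farther back than shut.
Start: joints at [1.131, 0.469, -0.049, 1.532, 0.024, 1.141, -0.082], TCP at [0.27, -0.619, 0.242] pointing down, gripper open.
Joint ranges: [-2.59, 2.59], [-0.33, 1.99], [-1.39, 1.29], [0.1, 2.45], [-1.04, 4.18], [0.21, 1.99], [-2.66, 2.66]. Speed limits (rad/s): [2.57, 2.57, 3.14, 3.14, 3.14, 3.14, 3.14].

### API

Orientations are given as a 3x3 rotation matrix whose columns are the frame's x, y, z axes.
In Python, from rig import robot gives the robot as it stands. The module is installed in compiled form; this text tells all that it offers.
- The arm moves only by the tool carry_out, never from a script. Its argument "rows" is one flat list of numbers, 7 for each row, row after row: the opening, from 0 (shut) to 1 (fully open), then the shift along the tool's x, y, z in m, then the turn, a rotation vector about the tool's x, y, z in degrees. A call has exactly 5 rows; each row shifts and turns the commanded pose from where the row before left it, along the tool's axes as they then stand; what a row does not reach is not made up. A row lasts 1/12 s, in which the tool goes at most 41.7 mm and 7.16 degrees, less where a joint would pass 70% of its speed; a pose out of reach is approached as far as the arm can. A call is refused whole if a number of a shift passes 0.0417 or a number of a turn 7.16, either way. A call with a gripper value outside its range is refused whole. The fingers move at their own pace and stop on an object; "squeeze" is the grip in N (left out, the last holds). Time passes only in rows, so rows that do not move let the fingers close, or fill a call up. It gives the time, the measured TCP pose, the force and the opening at its end, in the units of the state.
- robot.get_state(): the state, without advancing time (a new reading comes with each control period).
- robot.camera(name): name is "scene" or "top"; returns the picture (480x640x3 uint8, red, green, blue); there is no depth.
- robot.camera_params(name): a dict with "fovy" (degrees; the focal length in pixels is half the picture's height over the tangent of half this angle, whatever the lens; pixels are square), "cx", "cy" (the principal point, pixels), "pose" (4x4, takes a point from camera to world coordinates). Camera axes: x right, y down, z forward; pixel columns grow to the right and rows downward; lengths in m; the calibration is good to about 2 mm. A picture is of the moment at which its call begins. camera_params takes no time and is no camera call.
- robot.hand_in(): hands the job in, once; it reports no verdict.
The state is a dict: "clock": time; "joints": joint angles; "joint_vel": joint speeds; "tau": joint torques, N m; "position": TCP position; "ee_rot": TCP orientation; "wrist_force": force on the tool from outside, world axes, zero at the start; "torque": the same for the moment, N m; "opening": finger opening in m.
Only numpy, scipy, OpenCV 4.12 (cv2) and the standard library are available. Lean on these libraries where they do the work, as an engineer would, in place of code of your own. Each camera call takes 0.05 s, during which the arm holds its last target.

### The job

Get the bottle ready for shaking: push it along its V cradle until its base is fully home against the end stop, then screw the hold-down's lever bolt in clockwise, with its lever still raised, until it comes to a firm stop with the clamp bar snug on the bottle. Then fold the lever down flat along the bar so that it cannot catch while the shaker runs.

Things in the scene. Friction and masses are not known exactly. Their poses are not given: they have to be found in the camera images.
- shaker: low white bench shaker, fixed, 200 x 250 mm; top of its platform 55 mm above the worktop. Origin: centre of its underside; x points from the front (dial side) to the end stop at the back, y to the left seen from the front. A grey V cradle (90 degree V) runs along x on its middle, from x = -42 to +70 mm; lowest line 59 mm, upper edges 84 mm above the worktop
- end_stop (a point): point of the upright end stop's face where the middle of the bottle's base comes to rest: 75 mm behind the shaker's centre, 90 mm above the worktop; axes as the shaker
- bottle: loose white bottle with a screw cap, lying in the V cradle; 44 mm across, 121 mm long, about 0.2 kg. Origin: middle of its base, which faces the end stop and starts 20 to 40 mm short of it; when home the origin is at point end_stop. Its z axis runs from base to cap and points to the front of the shaker (-x). It slides and rolls easily in the V (1 to 3 N)
- bottle_cap (a point): middle of the flat outer face of the bottle's cap (28 mm across), facing the front of the shaker, 121 mm from the base: the place to push
- clamp_bar: aluminium clamp bar, 28 mm wide, 12 mm thick, lying crosswise over the bottle, 20 mm behind the shaker's centre, with a rubber pad under its middle. Origin: on its hinge at the left end (shaker y = +78 mm), at mid thickness; -y points along the bar to the bolt, 153 mm away. The bolt draws that end down 8 mm a turn; top 129 mm above the worktop when closed
- bolt (a joint): turn of the lever bolt, rad, growing clockwise seen from above (screwing in): 0 = one turn out, 6.28 = home at a hard stop; the pad grips the bottle over the last half radian. Starts at 0 to 2.2. The lever turns with it and points along the bar to its hinge (shaker +y) at 0 and again at 6.28. Friction 0.08 N m (2 N at 40 mm); stays where left. A fingertip can push the raised lever's side round in a circle
- lever (a joint): fold of the lever about the pin in the bolt head, rad: 0 = folded flat (level), at a hard stop; grows as it is raised, at most 1.25; starts at 0.75 to 1.0. Friction 0.4 N m (7 N at 60 mm from the pin); stays where left.
- bolt_head (a point): middle of the pin in the bolt head, on the bolt's upright axis, about 148 mm above the worktop when snug and 8 mm higher one turn out. Its y axis is the level direction in which the lever points. Head and fork stay within 16 mm of the axis and 9 mm above this point
- lever_tip (a point): near the free end of the steel lever, 88 mm from the pin. The lever is a bar 14 mm wide and 10 mm thick, widening to a 20 mm paddle over its last 40 mm; it ends 96 mm from the pin

How it is judged:
On the way, in this order (a step that is already met when the one before it is completed fails the run):
1. the bottle is fully home, its base against the end stop (x of bottle in the frame of end_stop above -0.004 m), for 0.2 s.
2. the bolt is screwed in until snug, its lever still raised (over 0.35 rad) (value of joint bolt above 6.03 rad and value of joint lever above 0.35 rad), for 0.1 s.
At the end, for the whole second after the job is handed in: The bottle's base is within 4 mm of the end stop, the bolt is within 0.25 rad of its stop, the lever is folded to within 0.13 rad of flat, and the clamp bar presses on the bottle with more than 1 N (x of bottle in the frame of end_stop above -0.004 m and value of joint bolt above 6.03 rad and value of joint lever below 0.13 rad and contact force between clamp_bar and bottle above 1 N); the robot touches nothing.
It also fails if it takes over 64 s, if anything falls off the work surface, if the arm or the gripper's body presses on something with over 40 N, if the wrist force passes 120 N, or if a joint passes its speed limit or range.

## Working session

There is one attempt and no reset: what is moved stays moved. The work goes in short steps, Python scripts to look and compute and a tool call to move; the robot and the scene stay as the last step left them, time stands still between calls to the robot, and variables do not carry over. Pictures are saved under pics/ and viewed, and the job is handed in when it is done.

Besides the shell and the picture viewer there is one more tool, called after "Request:" as name(argument=value, ...), one argument or row to a line, values as JSON. carry_out: Moves the arm, as the interface text tells. Its arguments: {"type":"object","properties":{"rows":{"type":"array","items":{"type":"number"}},"squeeze":{"type":"number"}},"required":["rows"]}

```bash
mkdir -p pics; cat > h.py <<'E'
from rig import robot
import numpy as np, cv2
def snap(n,f):
    im=robot.camera(n); cv2.imwrite('pics/'+f+'.png',im[:,:,::-1]); return im
def K(n):
    p=robot.camera_params(n); f=240/np.tan(np.radians(p['fovy'])/2); return f,p['cx'],p['cy'],np.array(p['pose'])
def ray(n,u,v):
    f,cx,cy,P=K(n); d=P[:3,:3]@np.array([(u-cx)/f,(v-cy)/f,1]); return P[:3,3],d
def onz(n,u,v,z):
    o,d=ray(n,u,v); return o+d*(z-o[2])/d[2]
def proj(n,p):
    f,cx,cy,P=K(n); q=P[:3,:3].T@(np.array(p)-P[:3,3]); return np.array([cx+f*q[0]/q[2],cy+f*q[1]/q[2]])
def tri(a,b):
    o1,d1=ray(*a);o2,d2=ray(*b)
    A=np.stack([d1,-d2],1); t=np.linalg.lstsq(A,o2-o1,rcond=None)[0]
    p=o1+d1*t[0];q=o2+d2*t[1]; return (p+q)/2,np.linalg.norm(p-q)
E
python3 - <<'E'
from h import *
np.set_printoptions(precision=4,suppress=True)
print(robot.get_state())
for n in('scene','top'): snap(n,n+'0'); print(robot.camera_params(n))
E
```

```text
{'clock': 0.0, 'joints': array([ 1.1311,  0.4695, -0.0486,  1.5337,  0.0241,  1.141 , -0.0823]), 'joint_vel': array([ 0.0016,  0.0001,  0.0002, -0.001 ,  0.0009, -0.0005,  0.    ]), 'tau': array([ -0.0002, -51.0317,  -0.047 , -23.772 ,   0.0105,   0.0075,
         0.    ]), 'position': array([ 0.2693, -0.6183,  0.2412]), 'ee_rot': array([[ 0.9168,  0.3994, -0.0008],
       [ 0.3994, -0.9168,  0.0018],
       [-0.0001, -0.002 , -1.    ]]), 'wrist_force': array([ 0.6121, -0.2314,  0.6725]), 'torque': array([ 0.0302,  0.01  , -0.0032]), 'opening': 0.08510122080842068}
{'fovy': 56.19440693947476, 'cx': 317.48556370913343, 'cy': 240.79623179292554, 'pose': array([[-0.8892, -0.2008,  0.4111,  0.2128],
       [-0.4575,  0.3811, -0.8034,  0.8999],
       [ 0.0047, -0.9025, -0.4307,  0.4947],
       [ 0.    ,  0.    ,  0.    ,  1.    ]])}
{'fovy': 55.313878081509216, 'cx': 320.6666682440388, 'cy': 235.92509641651773, 'pose': array([[ 0.0304, -0.977 ,  0.2109,  0.3835],
       [-0.9995, -0.029 ,  0.0097,  0.2039],
       [-0.0034, -0.2111, -0.9775,  0.9635],
       [ 0.    ,  0.    ,  0.    ,  1.    ]])}
```

View pics/scene0.png

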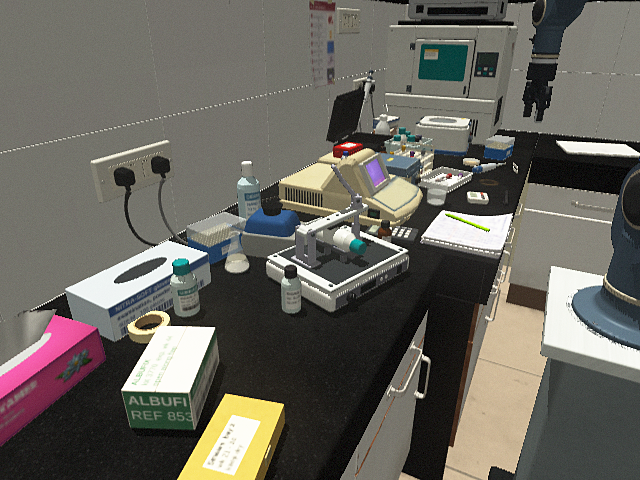

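View pics/top0.png

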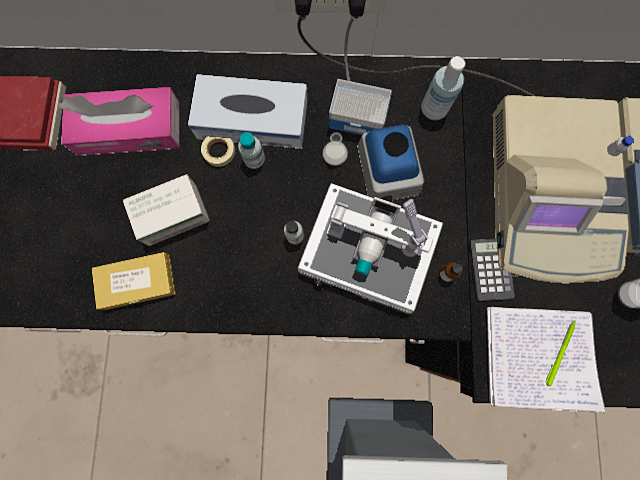

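Both views show the shaker: in top it spans about (300–445, 184–311), with the teal cap at (362,268) and the lever near (410,210). I'll zoom in.

```bash
python3 - <<'E'
import cv2
a=cv2.imread('pics/top0.png')[170:320,285:465]; cv2.imwrite('pics/tz.png',cv2.resize(a,None,fx=4.4,fy=4,interpolation=2)[:, :] if 0 else cv2.resize(a,None,fx=4,fy=4,interpolation=2))
a=cv2.imread('pics/scene0.png')[145:315,255:425]; cv2.imwrite('pics/sz.png',cv2.resize(a,None,fx=3.5,fy=3.5,interpolation=2))
E
```

```text
(no output)
```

View pics/tz.png

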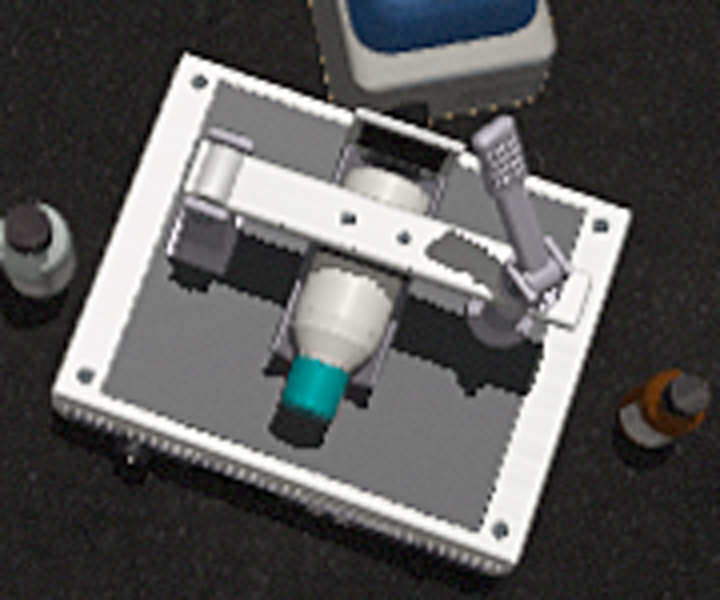

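View pics/sz.png

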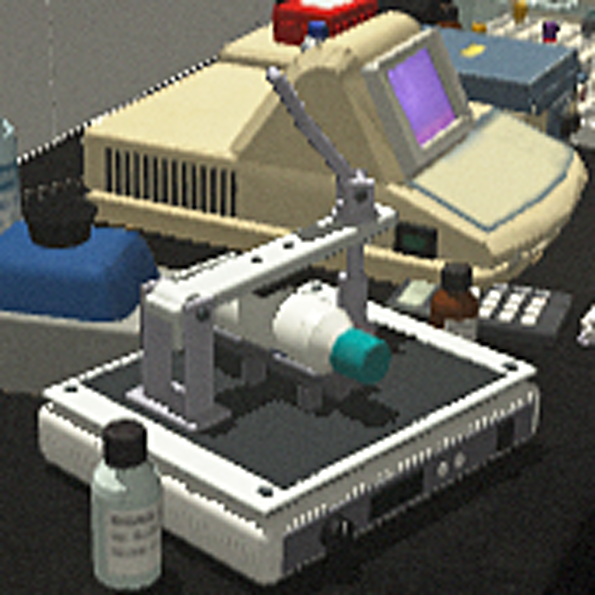

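```bash
cat > m.py <<'E'
from h import *
np.set_printoptions(precision=4,suppress=True)
T=lambda x,y:(285+(x+.5)/4-.5,170+(y+.5)/4-.5)
S=lambda x,y:(255+(x+.5)/3.5-.5,145+(y+.5)/3.5-.5)
c=[onz('top',*T(*p),.055) for p in [(185,55),(632,210),(510,562),(55,397)]]
BL,BR,FR,FL=c
for p in c: print(p)
print('sides',[np.linalg.norm(c[i]-c[(i+1)%4]) for i in range(4)])
ctr=sum(c)/4; X=(BL+BR-FL-FR)/2; yaw=np.arctan2(X[1],X[0]); Yd=(BL+FL-BR-FR)/2
print('ctr',ctr,'yaw',yaw,np.arctan2(-Yd[0],Yd[1]))
sc=[onz('top',*T(*p),.055) for p in [(200,81),(601,226),(500,529),(86,374)]]
print('screws',sum(sc)/4)
for nm,a,b in [('tip',(497,130),(275,78)),('pin',(540,268),(357,187)),('cap',(305,412),(378,362))]:
    p,e=tri(('top',*T(*a)),('scene',*S(*b)));print(nm,p,e)
    d=p-ctr; print('  in shaker',d@[np.cos(yaw),np.sin(yaw),0],d@[-np.sin(yaw),np.cos(yaw),0])
E
python3 m.py
```

```text
[0.6919 0.1951 0.055 ]
[ 0.6156 -0.035   0.055 ]
[0.4361 0.0293 0.055 ]
[0.5108 0.2554 0.055 ]
sides [np.float64(0.24239346251436758), np.float64(0.19069861347171413), np.float64(0.23816544277655613), np.float64(0.19089712305904324)]
ctr [0.5636 0.1112 0.055 ] yaw -0.33259588601862994 -0.31957381955876873
screws [0.5649 0.1106 0.055 ]
tip [0.6038 0.0657 0.2278] 0.0008235711211925228
  in shaker 0.05288590970664428 -0.029899037568270812
pin [0.5612 0.0333 0.1552] 0.0014501360659248202
  in shaker 0.023112646622169213 -0.07446710351398213
cap [0.5023 0.1334 0.0903] 0.00015879705866164343
  in shaker -0.06521738829622346 0.0009319845405417901
```

Request:
carry_out(
  rows=[0, 0, 0, -0.02, 0, 0, -6.8, 0, 0, 0, -0.02, 0, 0, -6.8, 0, 0, 0, -0.02, 0, 0, -6.8, 0, 0, 0, -0.02, 0, 0, -6.8, 0, 0, 0, -0.02, 0, 0, -6.8],
)

```text
clock: 0.52
position: [0.2694, -0.6185, 0.3427]
ee_rot: [[0.532, 0.847, -0.001], [0.847, -0.532, 0.001], [0.001, -0.001, -1.0]]
wrist_force: [1.1, -0.4, -0.1]
opening: 0.0255
```

Request:
carry_out(
  rows=[0, 0, 0, -0.01, 0, 0, -6.8, 0, 0, 0, 0, 0, 0, -6.8, 0, 0.035, 0.008, 0, 0, 0, 0, 0, 0.035, 0.008, 0, 0, 0, 0, 0, 0.035, 0.008, 0, 0, 0, 0],
)

```text
clock: 0.93
position: [0.3262, -0.5262, 0.3515]
ee_rot: [[0.325, 0.946, -0.0], [0.946, -0.325, 0.001], [0.001, -0.001, -1.0]]
wrist_force: [1.0, -0.2, 0.1]
opening: -0.0001
```

Request:
carry_out(
  rows=[0, 0.035, 0.008, 0, 0, 0, 0, 0, 0.035, 0.008, 0, 0, 0, 0, 0, 0.035, 0.008, 0, 0, 0, 0, 0, 0.035, 0.008, 0, 0, 0, 0, 0, 0.035, 0.008, 0, 0, 0, 0],
)

```text
clock: 1.35
position: [0.421, -0.3728, 0.352]
ee_rot: [[0.323, 0.946, -0.001], [0.946, -0.323, 0.0], [0.0, -0.001, -1.0]]
wrist_force: [0.6, -0.3, 0.7]
opening: -0.0002
```

Request:
carry_out(
  rows=[0, 0.0335, -0.009, 0, 0, 0, 0, 0, 0.0335, -0.009, 0, 0, 0, 0, 0, 0.0335, -0.009, 0, 0, 0, 0, 0, 0.0335, -0.009, 0, 0, 0, 0, 0, 0.0335, -0.009, 0, 0, 0, 0],
)

```text
clock: 1.77
position: [0.4318, -0.1997, 0.352]
ee_rot: [[0.323, 0.946, -0.001], [0.946, -0.323, 0.0], [-0.0, -0.001, -1.0]]
wrist_force: [0.6, 0.4, 1.2]
opening: 0.0001
```

Request:
carry_out(
  rows=[0, 0.0335, -0.009, 0, 0, 0, 0, 0, 0.0335, -0.009, 0, 0, 0, 0, 0, 0.0335, -0.009, 0, 0, 0, 0, 0, 0.0335, -0.009, 0, 0, 0, 0, 0, 0.0335, -0.009, 0, 0, 0, 0],
)

```text
clock: 2.18
position: [0.4432, -0.0268, 0.3521]
ee_rot: [[0.323, 0.946, -0.0], [0.946, -0.323, -0.001], [-0.001, -0.0, -1.0]]
wrist_force: [-0.2, 0.1, -0.1]
opening: -0.0
```

Request:
carry_out(
  rows=[0, 0.0335, -0.009, 0, 0, 0, 0, 0, 0.0335, -0.009, 0, 0, 0, 0, 0, 0.0335, -0.009, 0, 0, 0, 0, 0, 0.0335, -0.009, 0, 0, 0, 0, 0, 0.0335, -0.009, 0, 0, 0, 0],
)

```text
clock: 2.6
position: [0.4549, 0.146, 0.3522]
ee_rot: [[0.324, 0.946, 0.0], [0.946, -0.324, -0.001], [-0.001, 0.0, -1.0]]
wrist_force: [0.8, 0.2, 0.1]
opening: -0.0001
```

Request:
carry_out(
  rows=[0, 0, 0, 0.03, 0, 0, 0, 0, 0, 0, 0.03, 0, 0, 0, 0, 0, 0, 0.03, 0, 0, 0, 0, 0, 0, 0.03, 0, 0, 0, 0, 0, 0, 0, 0, 0, 0],
)

```text
clock: 3.02
position: [0.4516, 0.1427, 0.227]
ee_rot: [[0.323, 0.946, -0.011], [0.946, -0.323, -0.003], [-0.006, -0.01, -1.0]]
wrist_force: [0.0, -0.6, -0.8]
opening: 0.0003
```

```bash
python3 - <<'E'
from h import *
a=snap('top','top1');b=snap('scene','scene1')
cv2.imwrite('pics/c1.png',np.hstack([cv2.resize(a[150:340,270:470],(400,380)),cv2.resize(b[110:310,230:430],(380,380))])[:,:,::-1])
s=robot.get_state();print(s['position'],s['joints'],s['wrist_force'])
E
```

```text
[0.455054   0.14452725 0.23214495] [ 0.29073343  0.24126735 -0.79076605  1.96386416  0.20001876  1.01714347
 -0.92075275] [0.00999262 1.00434507 0.34247627]
```

View pics/c1.png

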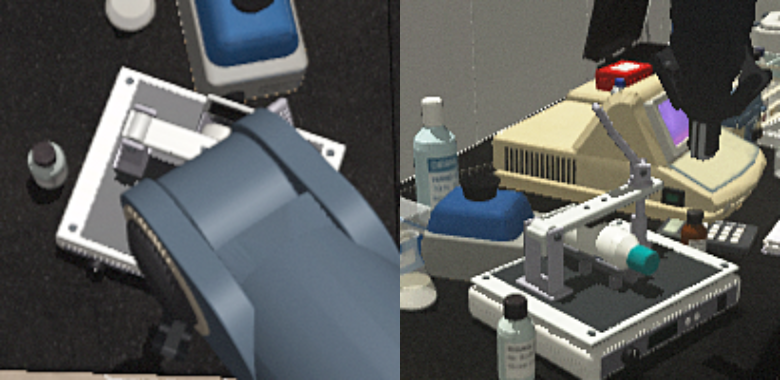

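Closed fingers stand in front of the cap and above it, as planned. Next is the descent to cap height.

Request:
carry_out(
  rows=[0, 0, 0, 0.03, 0, 0, 0, 0, 0, 0, 0.03, 0, 0, 0, 0, 0, 0, 0.03, 0, 0, 0, 0, 0, 0, 0.03, 0, 0, 0, 0, 0.002, 0, 0.016, 0, 0, 0],
)

```text
clock: 3.53
position: [0.4567, 0.1458, 0.0957]
ee_rot: [[0.325, 0.946, 0.0], [0.946, -0.325, -0.001], [-0.001, 0.0, -1.0]]
wrist_force: [-1.0, -0.5, 0.2]
opening: -0.0003
```

Request:
carry_out(
  rows=[0, 0, 0.005, 0, 0, 0, 0, 0, 0, 0.005, 0, 0, 0, 0, 0, 0, 0.005, 0, 0, 0, 0, 0, 0, 0.005, 0, 0, 0, 0, 0, 0, 0.0, 0, 0, 0, 0],
)

```text
clock: 3.95
position: [0.4776, 0.1397, 0.098]
ee_rot: [[0.325, 0.946, 0.004], [0.946, -0.325, 0.001], [0.002, 0.004, -1.0]]
wrist_force: [-0.8, -1.0, -0.3]
opening: 0.0002
```

```bash
python3 - <<'E'
from h import *
b=snap('scene','scene2')
cv2.imwrite('pics/c2.png',cv2.resize(b[130:310,240:420],(600,600),interpolation=2)[:,:,::-1])
s=robot.get_state();print(s['position'],s['joints'],s['wrist_force'])
E
```

```text
[0.47664028 0.13981391 0.09764274] [ 0.17589439  0.45686226 -0.68081695  2.06010754  0.41695737  0.7581571
 -1.09390558] [ 0.04765687 -0.05432377 -0.04184316]
```

View pics/c2.png

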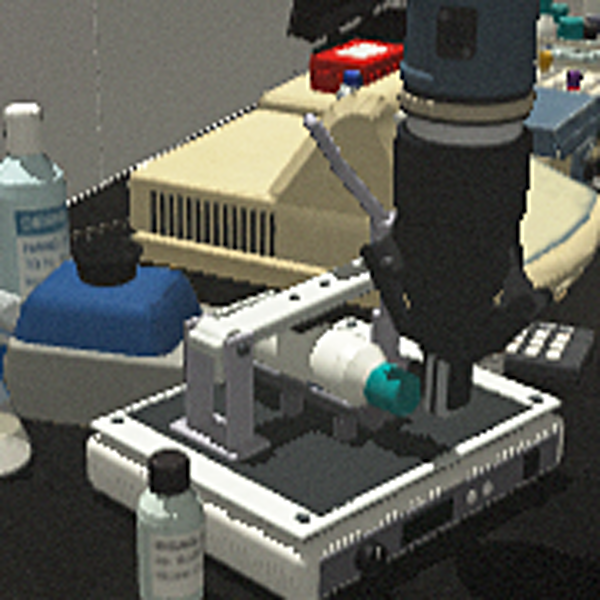

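The scene view shows the fingers a few mm ahead of the cap, at about (445,390) in the crop. The gripper's side linkage sticks out towards the bar, so I turn the tool a quarter to put the linkage crosswise before pushing.

Request:
carry_out(
  rows=[0, 0, -0.005, 0, 0, 0, 0, 0, 0, 0, 0, 0, 0, -7, 0, 0, 0, 0, 0, 0, -7, 0, 0, 0, 0, 0, 0, -7, 0, 0, 0, 0, 0, 0, -7],
)

```text
clock: 4.42
position: [0.4696, 0.1419, 0.0967]
ee_rot: [[-0.166, 0.986, 0.0], [0.986, 0.166, -0.0], [-0.0, 0.0, -1.0]]
wrist_force: [1.2, 0.5, -0.0]
opening: -0.0
```

Request:
carry_out(
  rows=[0, 0, 0, 0, 0, 0, -7, 0, 0, 0, 0, 0, 0, -7, 0, 0, 0, 0, 0, 0, -7, 0, 0, 0, 0, 0, 0, -7, 0, 0, 0, 0, 0, 0, -7],
)

```text
clock: 4.83
position: [0.4697, 0.1418, 0.0966]
ee_rot: [[-0.701, 0.713, 0.0], [0.713, 0.701, -0.0], [-0.001, -0.0, -1.0]]
wrist_force: [-0.4, -0.4, -0.1]
opening: 0.0001
```

Request:
carry_out(
  rows=[0, 0, 0, 0, 0, 0, -7, 0, 0, 0, 0, 0, 0, -7, 0, 0, 0, 0, 0, 0, -6, 0, 0, 0, 0, 0, 0, 0, 0, 0, 0, 0, 0, 0, 0],
)

```text
clock: 5.25
position: [0.4698, 0.1417, 0.0964]
ee_rot: [[-0.899, 0.438, -0.0], [0.438, 0.899, 0.0], [0.0, -0.0, -1.0]]
wrist_force: [0.2, 0.2, -1.1]
opening: -0.0002
```

Request:
carry_out(
  rows=[0, 0, 0, 0, 0, 0, -7, 0, -0.006, 0, 0, 0, 0, 0, 0, -0.006, 0, 0, 0, 0, 0, 0, -0.006, 0, 0, 0, 0, 0, 0, 0, 0, 0, 0, 0, 0],
)

```text
clock: 5.67
position: [0.489, 0.1351, 0.0964]
ee_rot: [[-0.945, 0.327, 0.001], [0.327, 0.945, 0.0], [-0.001, 0.0, -1.0]]
wrist_force: [0.3, -0.7, -0.1]
opening: 0.0002
```

Request:
carry_out(
  rows=[0, -0.004, 0, 0, 0, 0, 0, 0, -0.004, 0, 0, 0, 0, 0, 0, -0.004, 0, 0, 0, 0, 0, 0, -0.003, 0, 0, 0, 0, 0, 0, 0, 0, 0, 0, 0, 0],
)

```text
clock: 6.08
position: [0.5016, 0.1309, 0.0962]
ee_rot: [[-0.946, 0.324, -0.0], [0.324, 0.946, 0.0], [0.0, -0.0, -1.0]]
wrist_force: [-2.2, -0.5, 2.4]
opening: -0.0004
```

```bash
cat > look.py <<'E'
from h import *
import sys
np.set_printoptions(precision=3,suppress=True)
b=snap('scene','scene'+sys.argv[1])
cv2.imwrite('pics/c%s.png'%sys.argv[1],cv2.resize(b[130:310,240:420],(600,600),interpolation=2)[:,:,::-1])
s=robot.get_state();d=s['position']-[.564,.111,0];print(s['clock'],s['position'],'shk',d@[.947,-.32,0],d@[.32,.947,0],s['joints'],s['wrist_force'],s['torque'])
E
python3 look.py 3
```

```text
6.1333 [0.502 0.131 0.096] shk -0.0654736672027475 -0.0011285698747963693 [ 0.442  0.64  -1.044  1.999  0.706  0.919  0.263] [-2.689  0.247  1.211] [ 0.045  0.502 -0.019]
```

View pics/c3.png

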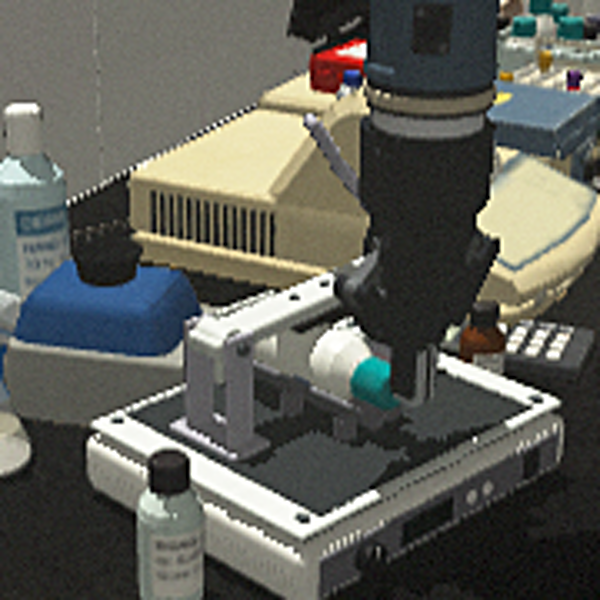

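The finger is on the cap and sliding the bottle at about 2.5 N. I keep pushing.

Request:
carry_out(
  rows=[0, -0.003, 0, 0, 0, 0, 0, 0, -0.002, 0, 0, 0, 0, 0, 0, -0.001, 0, 0, 0, 0, 0, 0, 0, 0, 0, 0, 0, 0, 0, 0, 0, 0, 0, 0, 0],
)

```text
clock: 6.55
position: [0.5077, 0.1289, 0.0963]
ee_rot: [[-0.946, 0.324, 0.001], [0.324, 0.946, 0.0], [-0.001, 0.0, -1.0]]
wrist_force: [-0.6, 0.2, 0.3]
opening: -0.0003
```

Request:
carry_out(
  rows=[0, -0.001, 0, 0, 0, 0, 0, 0, -0.001, 0, 0, 0, 0, 0, 0, 0, 0, 0, 0, 0, 0, 0, 0, 0, 0, 0, 0, 0, 0, 0, 0, 0, 0, 0, 0],
)

```text
clock: 6.97
position: [0.5092, 0.1283, 0.0963]
ee_rot: [[-0.946, 0.323, 0.0], [0.323, 0.946, -0.0], [-0.0, 0.0, -1.0]]
wrist_force: [-1.4, -0.2, -0.1]
opening: -0.0001
```

Not at the stop yet, as the force is still low.

Request:
carry_out(
  rows=[0, -0.001, 0, 0, 0, 0, 0, 0, -0.001, 0, 0, 0, 0, 0, 0, -0.001, 0, 0, 0, 0, 0, 0, 0, 0, 0, 0, 0, 0, 0, 0, 0, 0, 0, 0, 0],
)

```text
clock: 7.38
position: [0.51, 0.1281, 0.0962]
ee_rot: [[-0.947, 0.322, -0.003], [0.322, 0.947, -0.0], [0.003, -0.001, -1.0]]
wrist_force: [-8.1, 1.4, 3.8]
opening: -0.0002
```

Request:
carry_out(
  rows=[0, -0.001, 0, 0, 0, 0, 0, 0, -0.001, 0, 0, 0, 0, 0, 0, -0.001, 0, 0, 0, 0, 0, 0, 0, 0, 0, 0, 0, 0, 0, 0, 0, 0, 0, 0, 0],
)

```text
clock: 7.8
position: [0.5101, 0.128, 0.0961]
ee_rot: [[-0.947, 0.321, -0.008], [0.321, 0.947, -0.0], [0.007, -0.003, -1.0]]
wrist_force: [-13.2, 3.0, 8.1]
opening: 0.0001
```

```bash
python3 look.py 4
```

```text
7.85 [0.51  0.128 0.096] shk -0.0565031342965133 -0.0011911940515508806 [ 0.443  0.653 -1.04   1.977  0.704  0.936  0.282] [-12.588   2.362   7.464] [ 0.513  2.847 -0.021]
```

View pics/c4.png

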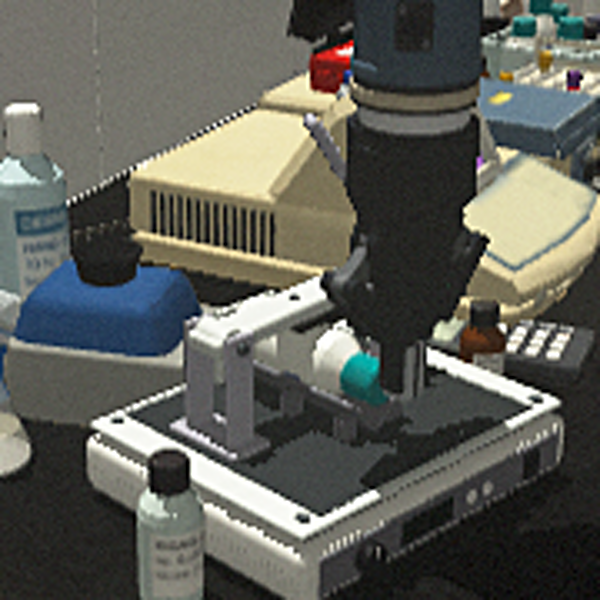

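The bottle is home: it stopped at tool x_s = -56.5 mm (predicted about -57) with 13 N of push, and c4 shows the cap close under the bar. Now I retreat, lift and move over to behind the lever.

Request:
carry_out(
  rows=[0, 0.01, 0, 0, 0, 0, 0, 0, 0.02, 0, 0, 0, 0, 0, 0, 0, 0, -0.03, 0, 0, 0, 0, 0, 0, -0.04, 0, 0, 0, 0, 0, 0, -0.04, 0, 0, 0],
)

```text
clock: 8.27
position: [0.4864, 0.1357, 0.2072]
ee_rot: [[-0.947, 0.323, -0.0], [0.323, 0.947, -0.001], [-0.0, -0.001, -1.0]]
wrist_force: [0.8, -0.3, 0.1]
opening: 0.0003
```

Request:
carry_out(
  rows=[0, 0, 0, -0.04, 0, 0, 0, 0, 0, 0, -0.04, 0, 0, 0, 0, 0, 0, -0.02, 0, 0, 0, 0, 0, 0, 0, 0, 0, 0, 0, 0, 0, 0, 0, 0, 0],
)

```text
clock: 8.68
position: [0.4875, 0.1359, 0.3075]
ee_rot: [[-0.946, 0.325, 0.004], [0.325, 0.946, -0.001], [-0.004, 0.001, -1.0]]
wrist_force: [-0.4, -0.2, -0.9]
opening: 0.0
```

```bash
python3 look.py 5; cat > lev.py <<'E'
from h import *
# refine: lever/pin from the two initial and current scene images done by eye
E
```

```text
8.7333 [0.487 0.135 0.306] shk -0.08098705750502337 -0.0016363968184847733 [ 0.666  0.389 -1.297  1.797  0.396  1.258  0.503] [ 0.224  0.469 -1.195] [-0.036 -0.034  0.049]
```

View pics/c5.png

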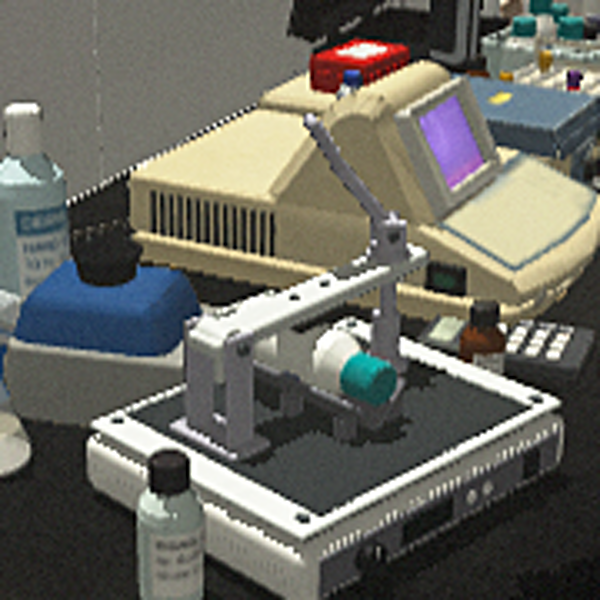

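The view is clear: the bottle is under the bar, the lever is unchanged, and its pin is near (395,235) in the crop. Joint 3 is close to its limit, so I turn the tool back a quarter, which relaxes it, before moving in.

Request:
carry_out(
  rows=[0, 0, 0, 0, 0, 0, 7, 0, 0, 0, 0, 0, 0, 7, 0, 0, 0, 0, 0, 0, 7, 0, 0, 0, 0, 0, 0, 7, 0, 0, 0, 0, 0, 0, 7],
)

```text
clock: 9.15
position: [0.4859, 0.1353, 0.3045]
ee_rot: [[-0.585, 0.811, -0.002], [0.811, 0.585, -0.001], [0.001, -0.003, -1.0]]
wrist_force: [-0.0, 0.8, -0.4]
opening: -0.0
```

Request:
carry_out(
  rows=[0, 0, 0, 0, 0, 0, 7, 0, 0, 0, 0, 0, 0, 7, 0, 0, 0, 0, 0, 0, 7, 0, 0, 0, 0, 0, 0, 7, 0, 0, 0, 0, 0, 0, 7],
)

```text
clock: 9.57
position: [0.4858, 0.1353, 0.3045]
ee_rot: [[-0.014, 1.0, -0.003], [1.0, 0.014, -0.001], [-0.001, -0.003, -1.0]]
wrist_force: [0.1, 0.6, 0.2]
opening: 0.0003
```

Request:
carry_out(
  rows=[0, 0, 0, 0, 0, 0, 7, 0, 0, 0, 0, 0, 0, 7, 0, 0, 0, 0, 0, 0, 6, 0, -0.015, 0.03, 0, 0, 0, 0, 0, -0.015, 0.03, 0, 0, 0, 0],
)

```text
clock: 9.98
position: [0.5326, 0.0889, 0.3051]
ee_rot: [[0.319, 0.948, -0.001], [0.948, -0.319, -0.002], [-0.002, -0.001, -1.0]]
wrist_force: [0.3, -0.8, 1.0]
opening: -0.0
```

```bash
python3 look.py 6
```

```text
10.0333 [0.538 0.08  0.304] shk -0.014562145070234796 -0.0371026692358026 [ 0.477  0.319 -0.882  1.728  0.265  1.219 -0.81 ] [ 4.845 -4.929  0.655] [-0.345 -0.319  0.026]
```

Request:
carry_out(
  rows=[0, 0.004, 0.012, 0, 0, 0, 0, 0, 0, 0.011, 0, 0, 0, 0, 0, 0, 0, 0.02, 0, 0, 0, 0, 0, 0, 0.02, 0, 0, 0, 0, 0, 0, 0, 0, 0, 0],
)

```text
clock: 10.45
position: [0.5541, 0.0835, 0.2615]
ee_rot: [[0.323, 0.946, -0.009], [0.947, -0.323, -0.002], [-0.004, -0.008, -1.0]]
wrist_force: [-0.9, -0.2, -0.1]
opening: -0.0001
```

```bash
python3 look.py 7
```

```text
10.5 [0.555 0.084 0.264] shk 0.00013537805053804645 -0.028370774532992925 [ 0.438  0.39  -0.862  1.742  0.318  1.163 -0.845] [0.497 0.81  0.469] [0.003 0.025 0.007]
```

View pics/c7.png

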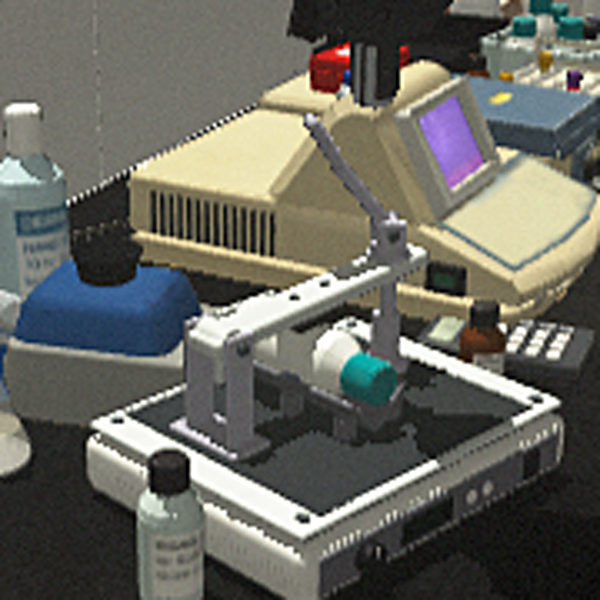

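Request:
carry_out(
  rows=[0, -0.004, 0.009, 0.01, 0, 0, 0, 0, 0, 0, 0.02, 0, 0, 0, 0, 0, 0, 0.02, 0, 0, 0, 0, 0, 0, 0.008, 0, 0, 0, 0, 0, 0, 0, 0, 0, 0],
)

```text
clock: 10.92
position: [0.5632, 0.0773, 0.2067]
ee_rot: [[0.323, 0.946, -0.003], [0.946, -0.323, -0.001], [-0.001, -0.003, -1.0]]
wrist_force: [0.5, -0.3, -0.4]
opening: -0.0002
```

```bash
python3 look.py 8
```

```text
10.9667 [0.564 0.078 0.208] shk 0.010545739676662532 -0.03150657327339502 [ 0.415  0.454 -0.829  1.793  0.379  1.062 -0.882] [-0.561 -0.193 -0.207] [-0.007  0.005 -0.017]
```

View pics/c8.png

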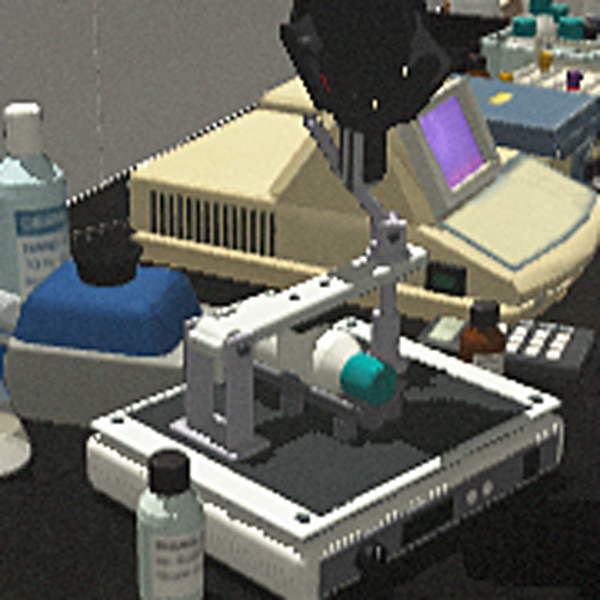

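The closed fingers are on the lever's counter-clockwise side, near (365,160), and clear of the bolt head. Next I compute the round steps for the circle.

```bash
python3 - <<'E'
import numpy as np
p=np.array([-.0115,.0435]);a=-.26
for i in range(30):
    a+=.22; q=.045*np.array([np.sin(a),np.cos(a)]); d=np.round((q-p)*2000)/2000; p=p+d
    print(i,round(a,2),'tx %.4f ty %.4f'%(d[1],d[0]), '|' if i%5==4 else '')
E
```

```text
0 -0.04 tx 0.0015 ty 0.0095 
1 0.18 tx -0.0005 ty 0.0100 
2 0.4 tx -0.0030 ty 0.0095 
3 0.62 tx -0.0050 ty 0.0085 
4 0.84 tx -0.0065 ty 0.0075 |
5 1.06 tx -0.0080 ty 0.0060 
6 1.28 tx -0.0090 ty 0.0035 
7 1.5 tx -0.0100 ty 0.0020 
8 1.72 tx -0.0095 ty -0.0005 
9 1.94 tx -0.0095 ty -0.0025 |
10 2.16 tx -0.0090 ty -0.0045 
11 2.38 tx -0.0075 ty -0.0065 
12 2.6 tx -0.0060 ty -0.0080 
13 2.82 tx -0.0040 ty -0.0090 
14 3.04 tx -0.0025 ty -0.0095 |
15 3.26 tx 0.0005 ty -0.0100 
16 3.48 tx 0.0020 ty -0.0095 
17 3.7 tx 0.0045 ty -0.0090 
18 3.92 tx 0.0060 ty -0.0075 
19 4.14 tx 0.0075 ty -0.0065 |
20 4.36 tx 0.0090 ty -0.0040 
21 4.58 tx 0.0095 ty -0.0025 
22 4.8 tx 0.0100 ty -0.0005 
23 5.02 tx 0.0095 ty 0.0020 
24 5.24 tx 0.0090 ty 0.0040 |
25 5.46 tx 0.0080 ty 0.0060 
26 5.68 tx 0.0065 ty 0.0075 
27 5.9 tx 0.0045 ty 0.0085 
28 6.12 tx 0.0030 ty 0.0095 
29 6.34 tx 0.0005 ty 0.0100 |
```

Request:
carry_out(
  rows=[0, 0.0015, 0.0095, 0, 0, 0, 0, 0, -0.0005, 0.01, 0, 0, 0, 0, 0, -0.003, 0.0095, 0, 0, 0, 0, 0, -0.005, 0.0085, 0.0005, 0, 0, 0, 0, -0.0065, 0.0075, 0.0005, 0, 0, 0],
)

```text
clock: 11.38
position: [0.6034, 0.0507, 0.2079]
ee_rot: [[0.323, 0.946, 0.002], [0.946, -0.323, 0.001], [0.002, 0.001, -1.0]]
wrist_force: [-0.5, 3.0, 0.1]
opening: 0.0002
```

```bash
python3 look.py 9
```

```text
11.4333 [0.604 0.048 0.207] shk 0.05840193031490398 -0.047106889987154794 [ 0.429  0.509 -0.801  1.711  0.407  1.094 -0.832] [ 0.836 -0.653  2.705] [ 0.207  0.023 -0.007]
```

View pics/c9.png

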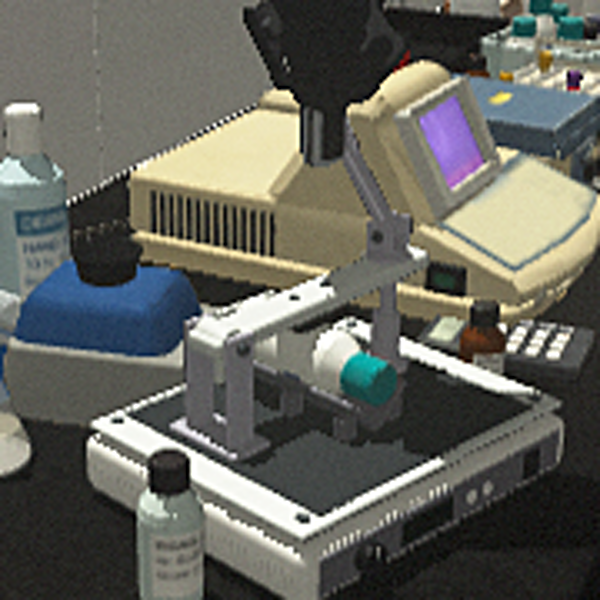

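The lever is turning with the finger.

Request:
carry_out(
  rows=[0, -0.008, 0.006, 0, 0, 0, 0, 0, -0.009, 0.0035, 0.0005, 0, 0, 0, 0, -0.01, 0.002, 0, 0, 0, 0, 0, -0.0095, -0.0005, 0.0005, 0, 0, 0, 0, -0.0095, -0.0025, 0, 0, 0, 0],
)

```text
clock: 11.85
position: [0.5953, 0.0029, 0.2064]
ee_rot: [[0.324, 0.946, 0.001], [0.946, -0.324, -0.0], [0.0, 0.001, -1.0]]
wrist_force: [1.8, 1.9, 0.5]
opening: 0.0002
```

Request:
carry_out(
  rows=[0, -0.009, -0.0045, 0.0005, 0, 0, 0, 0, -0.0075, -0.0065, 0, 0, 0, 0, 0, -0.006, -0.008, 0.0005, 0, 0, 0, 0, -0.004, -0.009, 0, 0, 0, 0, 0, -0.0025, -0.0095, 0.0005, 0, 0, 0],
)

```text
clock: 12.27
position: [0.5495, -0.0119, 0.2051]
ee_rot: [[0.324, 0.946, 0.001], [0.946, -0.323, -0.002], [-0.001, 0.002, -1.0]]
wrist_force: [2.0, -0.5, 0.4]
opening: -0.0
```

```bash
python3 look.py 10
```

```text
12.3167 [ 0.547 -0.012  0.205] shk 0.02346170135031838 -0.12158830703805923 [ 0.588  0.421 -0.831  1.845  0.361  1.036 -0.717] [-0.459 -0.194  1.292] [ 0.002 -0.204 -0.035]
```

View pics/c10.png

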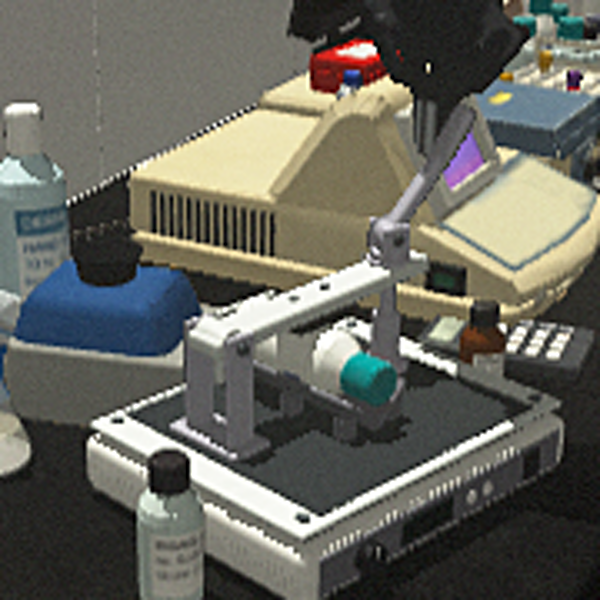

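The lever now points to the front, past half a turn, and is still raised. I carry on round.

Request:
carry_out(
  rows=[0, 0.0005, -0.01, 0, 0, 0, 0, 0, 0.002, -0.0095, 0.0005, 0, 0, 0, 0, 0.0045, -0.009, 0, 0, 0, 0, 0, 0.006, -0.0075, 0.0005, 0, 0, 0, 0, 0.0075, -0.0065, 0, 0, 0, 0],
)

```text
clock: 12.73
position: [0.5153, 0.0223, 0.2035]
ee_rot: [[0.323, 0.946, -0.002], [0.946, -0.323, -0.002], [-0.002, -0.001, -1.0]]
wrist_force: [0.6, -2.3, -0.6]
opening: -0.0002
```

Request:
carry_out(
  rows=[0, 0.009, -0.004, 0.0005, 0, 0, 0, 0, 0.0095, -0.0025, 0, 0, 0, 0, 0, 0.01, -0.0005, 0.0005, 0, 0, 0, 0, 0.0095, 0.002, 0, 0, 0, 0, 0, 0, 0, 0, 0, 0, 0],
)

```text
clock: 13.15
position: [0.5246, 0.0623, 0.2027]
ee_rot: [[0.321, 0.947, -0.0], [0.947, -0.321, 0.002], [0.002, -0.001, -1.0]]
wrist_force: [-0.2, -0.9, 0.1]
opening: -0.0001
```

```bash
python3 look.py 11
```

```text
13.2 [0.524 0.062 0.203] shk -0.021673247326802397 -0.05924709851269301 [ 0.485  0.396 -0.858  1.89   0.348  1.013 -0.85 ] [-0.641 -0.148 -0.88 ] [-0.005 -0.024  0.007]
```

View pics/c11.png

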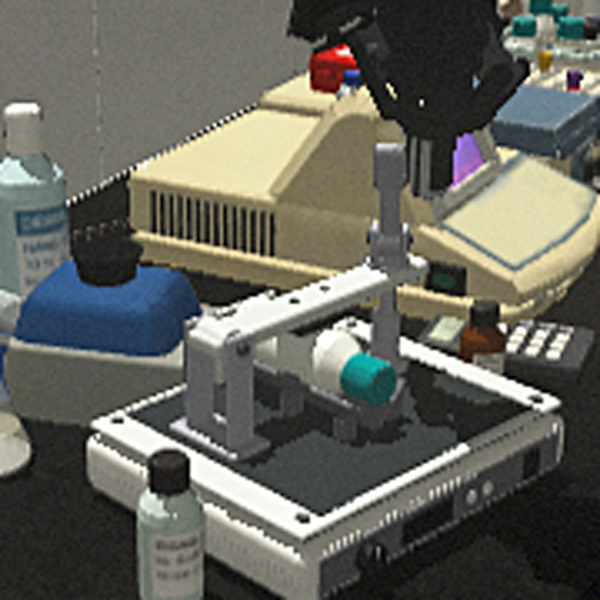

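The lever points straight at the camera, about 5.57 rad, and the finger is at 5.06. About 0.7 rad remain, so I go slower.

Request:
carry_out(
  rows=[0, 0.0045, 0.002, 0, 0, 0, 0, 0, 0.0045, 0.002, 0.0005, 0, 0, 0, 0, 0.004, 0.003, 0, 0, 0, 0, 0, 0.004, 0.003, 0, 0, 0, 0, 0, 0, 0, 0, 0, 0],
)

```text
$.rows: bad value
```

Request:
carry_out(
  rows=[0, 0.0035, 0.0035, 0, 0, 0, 0, 0, 0.003, 0.004, 0, 0, 0, 0, 0, 0.001, 0.002, 0, 0, 0, 0, 0, 0.001, 0.002, 0, 0, 0, 0, 0, 0, 0, 0, 0, 0, 0],
)

```text
clock: 13.62
position: [0.5385, 0.0638, 0.2028]
ee_rot: [[0.324, 0.946, 0.0], [0.946, -0.324, 0.0], [0.0, 0.0, -1.0]]
wrist_force: [-2.1, -0.1, 0.4]
opening: -0.0001
```

```bash
python3 look.py 12
```

```text
13.6667 [0.538 0.064 0.203] shk -0.009177285599235682 -0.05286239974645733 [ 0.466  0.417 -0.848  1.86   0.364  1.026 -0.862] [-1.326 -1.013 -0.163] [-0.142  0.222 -0.023]
```

View pics/c12.png

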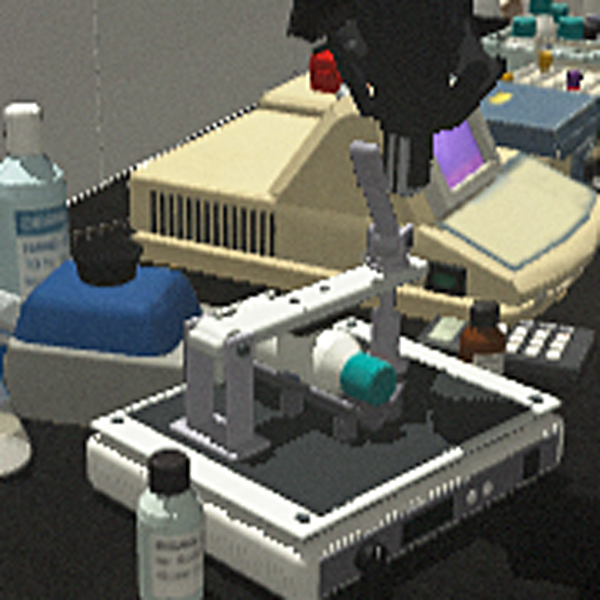

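The first of those calls was refused for a missing number, so the finger cut inside the circle (R ≈ 38). I correct outward while continuing.

Request:
carry_out(
  rows=[0, 0.005, 0, 0, 0, 0, 0, 0, 0.004, 0.001, 0, 0, 0, 0, 0, 0.003, 0.002, 0, 0, 0, 0, 0, 0.002, 0.002, 0, 0, 0, 0, 0, 0, 0, 0, 0, 0, 0],
)

```text
clock: 14.08
position: [0.5472, 0.0722, 0.2021]
ee_rot: [[0.326, 0.945, -0.002], [0.945, -0.326, -0.005], [-0.006, 0.0, -1.0]]
wrist_force: [-0.7, -7.1, 0.2]
opening: -0.0001
```

Request:
carry_out(
  rows=[0, 0.0015, 0.002, 0, 0, 0, 0, 0, 0.0015, 0.002, 0, 0, 0, 0, 0, 0, 0, 0, 0, 0, 0, 0, 0, 0, 0, 0, 0, 0, 0, 0, 0, 0, 0, 0, 0],
)

```text
clock: 14.5
position: [0.5514, 0.0735, 0.202]
ee_rot: [[0.326, 0.945, -0.002], [0.945, -0.326, -0.006], [-0.006, -0.0, -1.0]]
wrist_force: [-2.9, -6.9, -1.0]
opening: -0.0004
```

```bash
python3 look.py 13
```

```text
14.55 [0.551 0.074 0.202] shk 7.592903798320814e-05 -0.03948564631219128 [ 0.429  0.443 -0.836  1.827  0.382  1.044 -0.889] [-2.603 -7.512  0.059] [-1.478  0.48  -0.085]
```

View pics/c13.png

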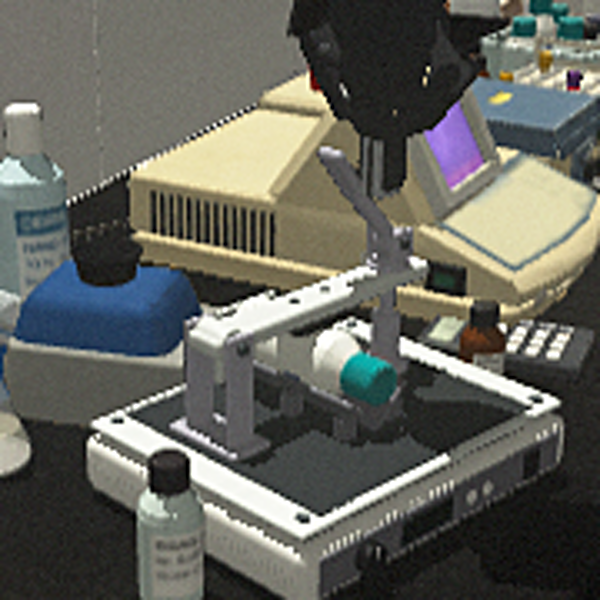

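```bash
cat > ang.py <<'E'
from h import *
import sys
# args: crop px of the lever's end centre ; solve |p-pin|=L along ray (L=.094)
u,v=float(sys.argv[1]),float(sys.argv[2]); pinz=float(sys.argv[3]) if len(sys.argv)>3 else .1485
U=240+(u+.5)/600*180-.5; V=130+(v+.5)/600*180-.5
o,d=ray('scene',U,V); d/=np.linalg.norm(d); pin=np.array([.561,.033,pinz])
print('pin px',(proj('scene',pin)-[240,130])*600/180)
b=d@(o-pin); 
for L in(.088,.094):
  c=(o-pin)@(o-pin)-L*L; D=b*b-c
  for t in ([-b] if D<0 else [-b-D**.5,-b+D**.5]):
    r=o+t*d-pin; xs=r@[.947,-.32,0]; ys=r@[.32,.947,0]
    print(L,'D',D,'bolt',np.arctan2(xs,ys)%6.2832,'fold',np.arcsin(r[2]/np.linalg.norm(r)))
E
python3 ang.py 329 155; python3 ang.py 388 150
```

```text
pin px [387.68676424 236.1780715 ]
0.088 D 0.00326658372587596 bolt 0.05934905853007146 fold 0.876137416435419
0.088 D 0.00326658372587596 bolt 1.8640583581556758 fold 0.391955385269408
0.094 D 0.004358583725875942 bolt 6.244161416794053 fold 0.8439594437713811
0.094 D 0.004358583725875942 bolt 1.9119642255686429 fold 0.3358447959271448
pin px [387.68676424 236.1780715 ]
0.088 D 0.004490853194921596 bolt 5.636121477615467 fold 1.001221429926141
0.088 D 0.004490853194921596 bolt 2.3930111979240065 fold 0.40647547218414903
0.094 D 0.005582853194921578 bolt 5.627530984860051 fold 0.9482907311136921
0.094 D 0.005582853194921578 bolt 2.3961456513335824 fold 0.3534056750583109
```

Request:
carry_out(
  rows=[0, 0, 0.002, 0, 0, 0, 0, 0, 0, 0.002, 0, 0, 0, 0, 0, 0, 0.002, 0, 0, 0, 0, 0, 0, 0, 0, 0, 0, 0, 0, 0, 0, 0, 0, 0, 0],
)

```text
clock: 14.97
position: [0.5556, 0.0733, 0.2019]
ee_rot: [[0.325, 0.946, -0.005], [0.946, -0.325, -0.004], [-0.006, -0.004, -1.0]]
wrist_force: [-5.7, -4.7, 1.5]
opening: 0.0003
```

```bash
python3 look.py 14
```

```text
15.0167 [0.556 0.073 0.202] shk 0.004075322175179631 -0.03843941951636949 [ 0.427  0.451 -0.834  1.816  0.383  1.051 -0.885] [-6.056 -4.149  2.1  ] [-0.951  1.238 -0.096]
```

View pics/c14.png

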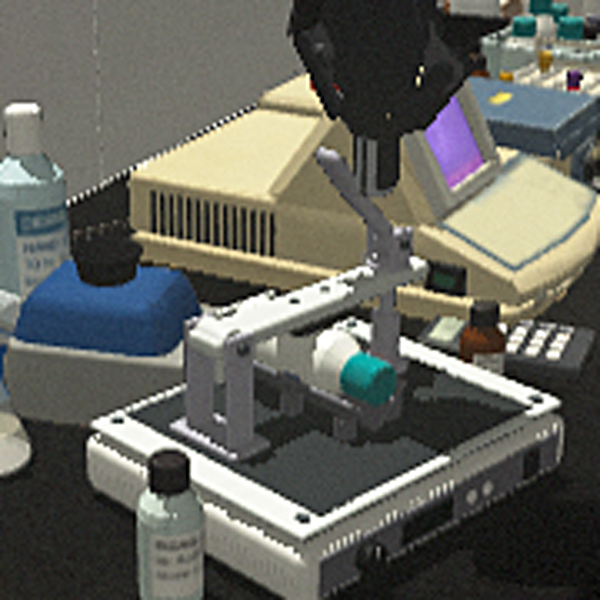

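The lever is now close to +y, about 6.2 rad. I push on to a firm stop.

Request:
carry_out(
  rows=[0, -0.001, 0.002, 0, 0, 0, 0, 0, 0, 0.002, 0, 0, 0, 0, 0, 0, 0.002, 0, 0, 0, 0, 0, 0, 0, 0, 0, 0, 0, 0, 0, 0, 0, 0, 0, 0],
)

```text
clock: 15.43
position: [0.5573, 0.0734, 0.2014]
ee_rot: [[0.322, 0.947, -0.013], [0.947, -0.322, -0.002], [-0.006, -0.011, -1.0]]
wrist_force: [-13.2, 1.0, 3.8]
opening: -0.0004
```

Request:
carry_out(
  rows=[0, 0, 0.002, 0, 0, 0, 0, 0, 0, 0.002, 0, 0, 0, 0, 0, 0, 0, 0, 0, 0, 0, 0, 0, 0, 0, 0, 0, 0, 0, 0, 0, 0, 0, 0, 0],
)

```text
clock: 15.85
position: [0.5585, 0.0736, 0.2009]
ee_rot: [[0.32, 0.947, -0.018], [0.947, -0.32, -0.001], [-0.006, -0.017, -1.0]]
wrist_force: [-18.8, 2.0, 4.5]
opening: -0.0
```

```bash
python3 look.py 15
```

```text
15.9 [0.558 0.074 0.201] shk 0.006744669788708077 -0.03716961410593858 [ 0.424  0.463 -0.833  1.803  0.381  1.065 -0.877] [-18.1     2.399   4.562] [0.485 4.071 0.031]
```

View pics/c15.png

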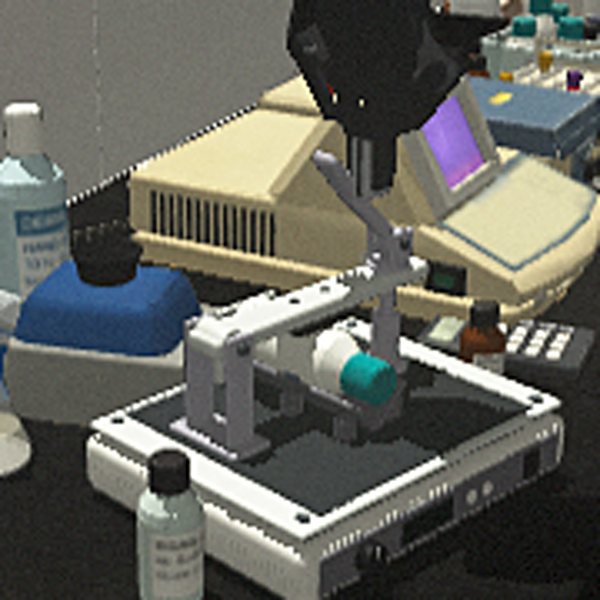

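```bash
python3 ang.py 323 157;python3 ang.py 326 160
```

```text
pin px [387.68676424 236.1780715 ]
0.088 D 0.0030767778818191482 bolt 0.11683436917830954 fold 0.846328053663994
0.088 D 0.0030767778818191482 bolt 1.8072871145953406 fold 0.38149225812890897
0.094 D 0.00416877788181913 bolt 0.013147946212517013 fold 0.8182639432610438
0.094 D 0.00416877788181913 bolt 1.8606236916568601 fold 0.3253433781433761
pin px [387.68676424 236.1780715 ]
0.088 D 0.0034467649226809227 bolt 0.05151192928947893 fold 0.8326320484174669
0.088 D 0.0034467649226809227 bolt 1.8464387036550998 fold 0.3455477979877314
0.094 D 0.004538764922680905 bolt 6.2432764972525705 fold 0.8040625862467505
0.094 D 0.004538764922680905 bolt 1.8937890295573845 fold 0.2936015491198577
```

Request:
carry_out(
  rows=[0, 0, 0.002, 0, 0, 0, 0, 0, 0, 0.002, 0, 0, 0, 0, 0, 0, 0, 0, 0, 0, 0, 0, 0, 0, 0, 0, 0, 0, 0, 0, 0, 0, 0, 0, 0],
)

```text
clock: 16.32
position: [0.5597, 0.0739, 0.2003]
ee_rot: [[0.319, 0.948, -0.023], [0.948, -0.319, 0.0], [-0.007, -0.022, -1.0]]
wrist_force: [-23.8, 4.6, 6.1]
opening: -0.0001
```

The lever is hard against its stop: force rises linearly to 24 N (about 1 N m) with no further turn, and the image angle is about 6.26 rad with fold about 0.83. I back off, then lift over the lever.

Request:
carry_out(
  rows=[0, 0, -0.01, 0, 0, 0, 0, 0, 0, -0.015, 0, 0, 0, 0, 0, 0, -0.005, -0.02, 0, 0, 0, 0, 0, 0, -0.04, 0, 0, 0, 0, 0, 0, -0.01, 0, 0, 0],
)

```text
clock: 16.73
position: [0.5445, 0.0817, 0.278]
ee_rot: [[0.322, 0.947, 0.009], [0.947, -0.322, 0.002], [0.005, 0.008, -1.0]]
wrist_force: [1.1, 0.5, -0.1]
opening: 0.0003
```

```bash
python3 look.py 16
```

```text
16.7833 [0.545 0.082 0.278] shk -0.008453259199832763 -0.033902369189412765 [ 0.474  0.352 -0.887  1.755  0.298  1.163 -0.829] [0.566 0.201 0.555] [0.021 0.007 0.036]
```

View pics/c16.png

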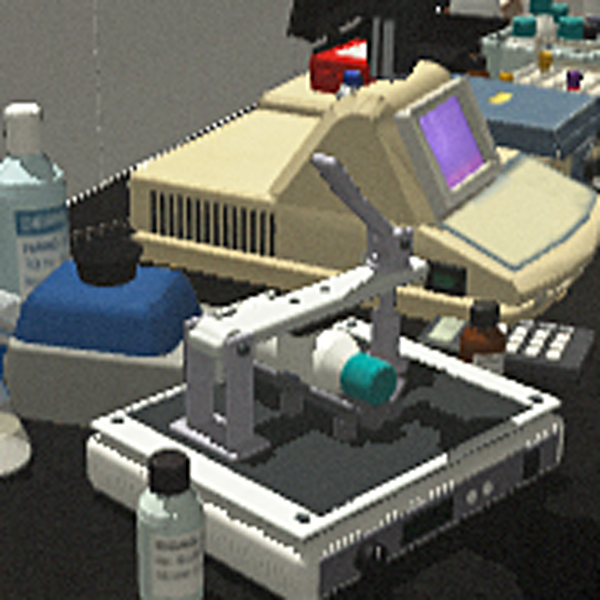

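The lever stays raised along the bar, with its end at (322,160), and the bar is level. I move over the lever and fold it down.

Request:
carry_out(
  rows=[0, 0.008, 0.015, 0, 0, 0, 0, 0, 0.009, 0.0155, 0, 0, 0, 0, 0, 0, 0, 0.02, 0, 0, 0, 0, 0, 0, 0.02, 0, 0, 0, 0, 0, 0, 0, 0, 0, 0],
)

```text
clock: 17.2
position: [0.5751, 0.0849, 0.2291]
ee_rot: [[0.323, 0.946, -0.005], [0.946, -0.323, -0.001], [-0.002, -0.005, -1.0]]
wrist_force: [-0.8, -1.2, -0.8]
opening: -0.0
```

```bash
python3 look.py 17
```

```text
17.25 [0.576 0.085 0.231] shk 0.019284847271538588 -0.020484626461330674 [ 0.407  0.456 -0.843  1.737  0.373  1.121 -0.881] [0.751 0.458 0.042] [-0.049 -0.019  0.023]
```

View pics/c17.png

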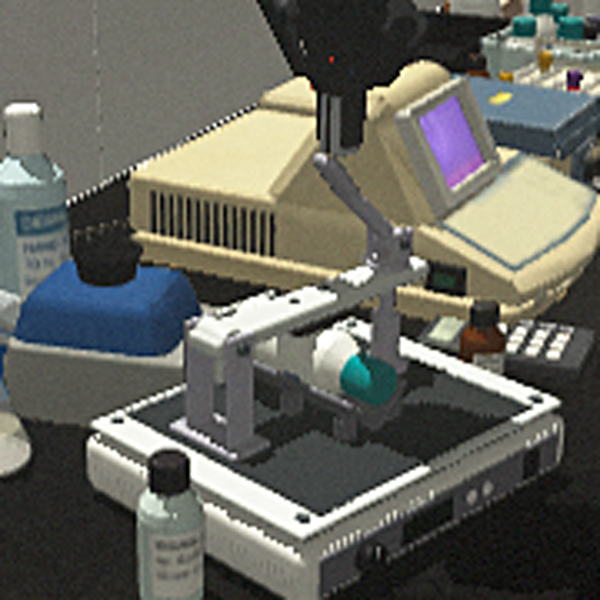

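Request:
carry_out(
  rows=[0, 0, 0.003, 0.005, 0, 0, 0, 0, 0, 0, 0.006, 0, 0, 0, 0, 0, 0, 0.006, 0, 0, 0, 0, 0, 0, 0.006, 0, 0, 0, 0, 0, 0, 0.006, 0, 0, 0],
)

```text
clock: 17.67
position: [0.5811, 0.0856, 0.2059]
ee_rot: [[0.324, 0.946, 0.005], [0.946, -0.324, 0.001], [0.003, 0.005, -1.0]]
wrist_force: [-0.4, -0.3, 5.7]
opening: 0.0003
```

Request:
carry_out(
  rows=[0, 0.001, 0, 0.006, 0, 0, 0, 0, 0.001, 0, 0.006, 0, 0, 0, 0, 0.001, 0, 0.006, 0, 0, 0, 0, 0.001, 0, 0.006, 0, 0, 0, 0, 0, 0, 0, 0, 0, 0],
)

```text
clock: 18.08
position: [0.5825, 0.0905, 0.1815]
ee_rot: [[0.323, 0.946, 0.005], [0.947, -0.323, 0.003], [0.004, 0.004, -1.0]]
wrist_force: [0.4, 0.9, 4.3]
opening: -0.0001
```

```bash
python3 look.py 18
```

```text
18.1333 [0.582 0.09  0.181] shk 0.023899674386967145 -0.014240085957310814 [ 0.372  0.514 -0.812  1.779  0.429  1.03  -0.929] [0.257 0.071 2.307] [ 0.165 -0.136  0.021]
```

View pics/c18.png

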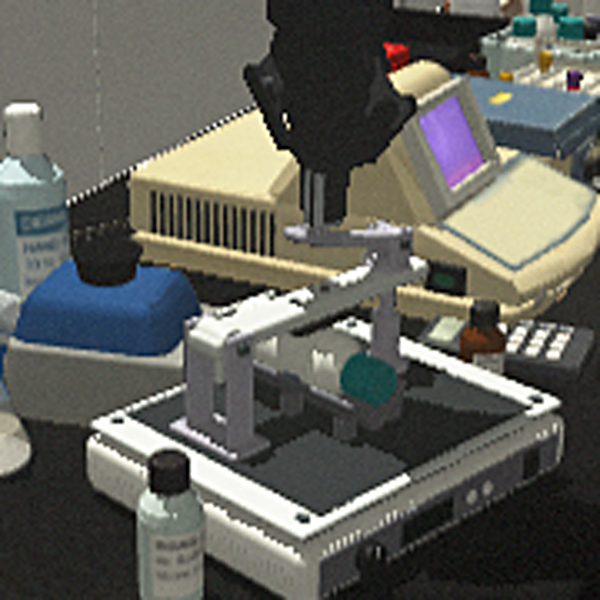

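The lever is folding. I continue to its hard stop; it should arrive at TCP z of about 0.164.

Request:
carry_out(
  rows=[0, 0, -0.001, 0.005, 0, 0, 0, 0, 0, 0, 0.005, 0, 0, 0, 0, 0, 0, 0.004, 0, 0, 0, 0, 0, 0, 0.002, 0, 0, 0, 0, 0, 0, 0, 0, 0, 0],
)

```text
clock: 18.55
position: [0.5815, 0.0907, 0.1655]
ee_rot: [[0.323, 0.946, 0.005], [0.946, -0.323, 0.003], [0.005, 0.004, -1.0]]
wrist_force: [1.9, 3.0, 4.0]
opening: 0.0006
```

Request:
carry_out(
  rows=[0, 0, 0, 0.001, 0, 0, 0, 0, 0, 0, 0.001, 0, 0, 0, 0, 0, 0, 0.001, 0, 0, 0, 0, 0, 0, 0, 0, 0, 0, 0, 0, 0, 0, 0, 0, 0],
)

```text
clock: 18.97
position: [0.5817, 0.0909, 0.164]
ee_rot: [[0.323, 0.946, 0.006], [0.946, -0.323, 0.003], [0.004, 0.005, -1.0]]
wrist_force: [-0.3, 1.9, 12.4]
opening: -0.0001
```

Request:
carry_out(
  rows=[0, 0, 0, 0.001, 0, 0, 0, 0, 0, 0, 0.001, 0, 0, 0, 0, 0, 0, 0.001, 0, 0, 0, 0, 0, 0, 0.001, 0, 0, 0, 0, 0, 0, 0, 0, 0, 0],
)

```text
clock: 19.38
position: [0.5824, 0.0911, 0.1625]
ee_rot: [[0.323, 0.946, 0.008], [0.946, -0.323, 0.001], [0.004, 0.007, -1.0]]
wrist_force: [-4.2, 0.4, 26.3]
opening: 0.0002
```

```bash
python3 look.py 19
```

```text
19.4333 [0.582 0.091 0.163] shk 0.023769427140910307 -0.01292587477943711 [ 0.359  0.533 -0.799  1.798  0.452  0.994 -0.951] [-3.266  0.639 26.194] [ 0.153  0.85  -0.044]
```

View pics/c19.png

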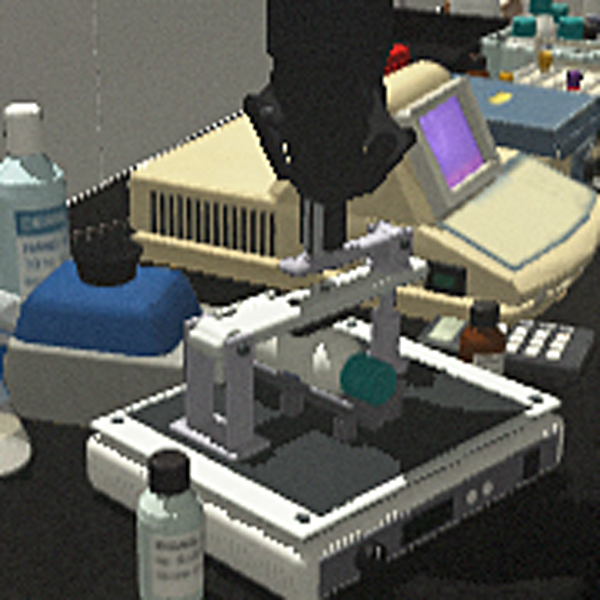

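The lever lies flat, parallel above the bar from (285,265) to (405,230), and is firm at 26 N. I lift straight off and move away to check with both cameras.

Request:
carry_out(
  rows=[0, 0, 0, -0.005, 0, 0, 0, 0, 0, 0, -0.02, 0, 0, 0, 0, 0, 0, -0.04, 0, 0, 0, 0, 0, 0, -0.04, 0, 0, 0, 0, 0, 0, -0.04, 0, 0, 0],
)

```text
clock: 19.85
position: [0.5787, 0.0881, 0.303]
ee_rot: [[0.324, 0.946, -0.002], [0.946, -0.324, -0.001], [-0.002, -0.001, -1.0]]
wrist_force: [0.9, -0.1, 0.7]
opening: -0.0
```

Request:
carry_out(
  rows=[0, -0.035, -0.005, 0, 0, 0, 0, 0, -0.035, -0.005, 0, 0, 0, 0, 0, -0.035, -0.005, 0, 0, 0, 0, 0, -0.035, -0.005, 0, 0, 0, 0, 0, -0.035, -0.005, 0, 0, 0, 0],
)

```text
clock: 20.27
position: [0.4977, -0.0705, 0.3016]
ee_rot: [[0.324, 0.946, -0.001], [0.946, -0.324, -0.001], [-0.001, -0.001, -1.0]]
wrist_force: [0.9, -0.3, 0.1]
opening: 0.0001
```

Request:
carry_out(
  rows=[0, -0.035, 0, 0, 0, 0, 0, 0, -0.035, 0, 0, 0, 0, 0, 0, -0.035, 0, 0, 0, 0, 0, 0, -0.035, 0, 0, 0, 0, 0, 0, -0.035, 0, 0, 0, 0, 0],
)

```text
clock: 20.68
position: [0.441, -0.236, 0.3018]
ee_rot: [[0.324, 0.946, -0.001], [0.946, -0.324, -0.001], [-0.001, -0.001, -1.0]]
wrist_force: [0.1, 0.5, -0.7]
opening: 0.0001
```

```bash
python3 look.py 20; python3 - <<'E'
from h import *
a=snap('top','top20'); cv2.imwrite('pics/t20.png',cv2.resize(a[170:320,285:465],None,fx=4,fy=4,interpolation=2)[:,:,::-1])
E
```

```text
20.7333 [ 0.438 -0.244  0.301] shk -0.005552548075411005 -0.37692616942603424 [ 1.095  0.21  -0.776  1.824  0.165  1.174 -0.076] [-2.194 -5.887 -0.538] [-0.376  0.168 -0.032]
```

View pics/c20.png

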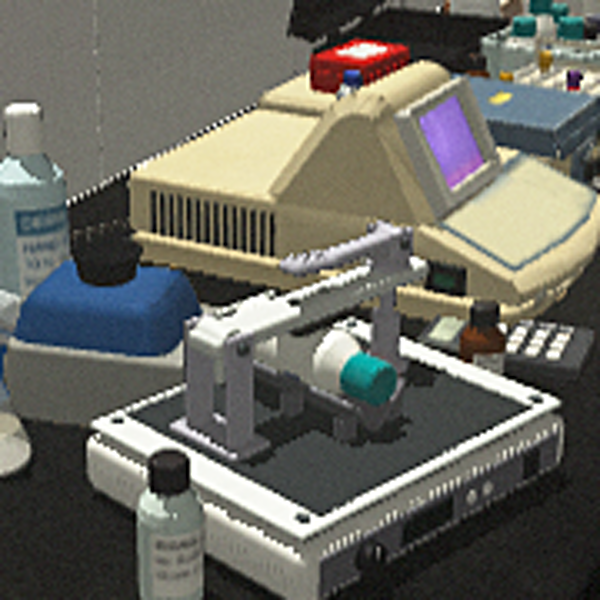

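View pics/t20.png

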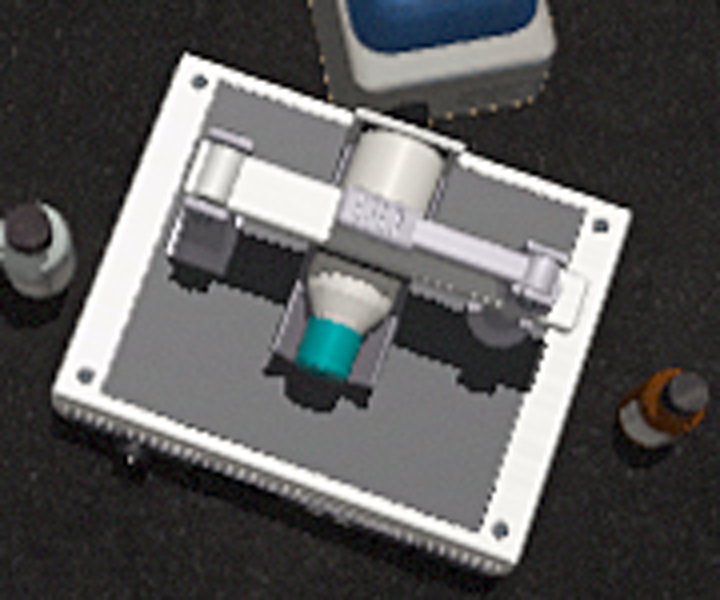

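The top view shows the base against the end stop, the lever along the bar from (345,210) to (543,272), and the arm clear. I check the angle in numbers.

```bash
cat > chk.py <<'E'
from m import T,S,onz,tri,ctr
import numpy as np
ex=np.array([.947,-.32,0]);ey=np.array([.32,.947,0])
def sh(p): d=np.array(p)-[.564,.111,0]; return np.round([d@ex,d@ey,d[2]],4)
a=onz('top',*T(345,210),.153);b=onz('top',*T(541,272),.153); d=a-b
print('bolt off',np.arctan2(d@ex,d@ey),'len',np.linalg.norm(d),sh(a),sh(b))
a=onz('top',*T(212,170),.129);b=onz('top',*T(572,300),.129); d=a-b
print('bar dir',np.arctan2(d@ex,d@ey),np.linalg.norm(d))
S6=lambda u,v:(240+(u+.5)/600*180-.5,130+(v+.5)/600*180-.5)
p,e=tri(('top',*T(345,211)),('scene',*S6(287,265)));print('lever end',sh(p),e)
p,e=tri(('top',*T(541,272)),('scene',*S6(396,234)));print('pin',sh(p),e)
p,e=tri(('top',*T(323,374)),('scene',*S6(384,383)));print('cap',sh(p),e)
E
python3 chk.py | tail -5
```

```text
bolt off -0.038235405578364204 len 0.09251648459135287 [0.0182 0.0171 0.153 ] [ 0.0218 -0.0753  0.153 ]
bar dir 0.0031341153358309484 0.17780389460407164
lever end [0.0198 0.0188 0.1543] 0.005768005703643301
pin [ 0.0205 -0.0768  0.1512] 0.004225004237944459
cap [-0.0445 -0.      0.0901] 0.0019615265869251095
```

```bash
python3 -c "
from rig import robot
s=robot.get_state();print(s['clock'],s['joint_vel'].round(3));print(robot.hand_in())"
```

```text
20.7833 [-0.053 -0.008 -0.09   0.015 -0.053 -0.006 -0.048]
the job is handed in; nothing more can be done
None
```

The bottle is home, the bolt is screwed in to its stop, and the lever is folded flat along the bar. I handed the job in at about 20.8 s; no verdict came back.

**What I did:**
- **Bottle:** I pushed on the cap with closed fingers until it stopped against the end stop at 13 N.
- **Bolt:** I pushed the raised lever clockwise round to its hard stop. The force rose to 24 N (about 1 N m) without it turning further.
- **Lever:** I folded it down to its stop at 26 N, then lifted off and moved clear.

**Last checks, from both cameras:**

| Check | Measured | Expected |
|---|---|---|
| Cap face, shaker x | -44.5 mm | -46 mm when home |
| Bolt | about 0.04 rad from home | within 0.25 rad |
| Lever fold | about 0.03 rad from flat | within 0.13 rad |
| Gripper | about 0.4 m from the bolt | touching nothing |

**Failed or weaker checks:**
- One call during the bolt turn was refused because a row was missing a number. The finger then cut inside the circle briefly, and I corrected it.
- The two camera rays for the lever end and pin missed each other by 4 to 6 mm, so the fold angle is rough. Its main support is the firm 26 N stop at the expected height.
- I could not measure the bar's force on the bottle directly; I infer it from the bolt being at its stop.

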